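# Change over the vacuum bed in a marble inlay workshop

### The job

Change over the vacuum bed: first pull the red vacuum knob on the green valve box out to its detent to vent the bed, then move every octagonal paperweight from the bed into the wooden tray, flat on the tray floor with the inlay up. After that lay the long pen-stand base, inlay up, in the middle of the yellow outline on the bed and let go of it, push the clamp's red handle right down over centre so that its pad holds the base, and only then push the vacuum knob fully home. Leave the chisel, the blue-lidded jar and the white tin standing or lying where they are.

Things in the scene. Friction and masses are not known exactly. Their poses are not given: they have to be found in the camera images.
- bed: Vacuum bed fixed to the bench: dark steel plate 130 (x) x 270 (y) x 8 mm thick, with the toggle clamp at its +y end. Origin on the bench surface under the middle of the yellow outline; the plate runs from y = -160 to +110 mm and x = -65 to +65 mm. y is its long axis, z up.
- bed_outline (a point): Middle of the yellow rectangular outline on the bed's top face (8 mm over the bench); the outline is 67 mm (x) by 150 mm (y) inside. Axes as the bed.
- clamp_pivot (a point): Pivot of the toggle clamp: 125 mm towards the bed's +y from the outline middle, 58 mm over the bench; the handle and the arm swing about the bed's x axis here. Two steel cheeks, 36 mm in y, 34 mm over all in x, rise to 67 mm over the bench. Open, the steel arm (80 mm to its pad) stands almost upright over the pivot, up to about 150 mm over the bench; shut, it lies level towards -y.
- clamp_grip (a point): Middle of the clamp handle's red grip, 105 mm from the pivot; the grip is 19 mm thick, from 68 to 135 mm (plus round end) from the pivot, on a 12 mm steel rod. Open, the handle points 67 degrees up, leaning towards the bed's +y; shut, it lies 4 degrees above level towards +y.
- clamp_handle (a joint): Clamp handle angle: 0 open (as at the start), grows as the handle goes down, 1.10 rad fully shut. It takes about 9 N square to the grip up to dead centre at 0.77 rad, then snaps on by itself to shut and stays. Shutting it swings the arm down and presses the pad with about 5 N on a base in the outline.
- valve_box: Green valve box fixed to the bench, 70 (x) x 110 (y) x 80 mm high, a round gauge 10 mm high on top. Origin at the middle of its underside; its front faces -x, and the knob slides out along its -x.
- knob_centre (a point): Centre of the red vacuum knob, a disc 34 mm in diameter and 18 mm thick whose axis is the box's x, 55 mm over the bench; pushed home, its centre is 33 mm in front of the box's front (68 mm from the box's origin), on a 12 mm stem. Axes as the box.
- vacuum_knob (a joint): How far the knob is pulled: 0 home (as at the start), 0.025 m fully out at its detent. About 9 N at most either way, snaps over half-way (0.0125 m) and stays at either end.
- tray: Open wooden tray fixed to the bench, 282 (x) x 142 (y) x 28 mm high outside, walls and floor 6 mm thick. Origin at the middle of its underside; long axis x.
- weight1_centre (a point): Centre of octagonal marble paperweight 1 with an orange inlay: 56 mm across flats, 24 mm high, 0.17 kg, standing on the bed at the start; flats square to its x, y and the diagonals. 2 or 3 paperweights are present.
- weight2_centre (a point): Centre of octagonal marble paperweight 2 with a dark green inlay: 56 mm across flats, 24 mm high, 0.17 kg, standing on the bed at the start; flats square to its x, y and the diagonals. 2 or 3 paperweights are present.
- weight3_centre (a point): Centre of octagonal marble paperweight 3 with a pink inlay: 56 mm across flats, 24 mm high, 0.17 kg, standing on the bed at the start; flats square to its x, y and the diagonals. 2 or 3 paperweights are present.
- pen_base_centre (a point): Centre of the long marble pen-stand base: 56 (x) x 140 (y) x 24 mm (z) block, 0.5 kg, orange inlaid border and three green flowers on its top (+z); lies on the bench in front of the bed at the start. Either end may go towards the clamp.
- weight1: Paperweight 1, the same thing; origin in the middle of its underside.
- weight2: Paperweight 2, the same thing; origin in the middle of its underside.
- weight3: Paperweight 3, the same thing; origin in the middle of its underside.
- pen_base: The pen-stand base; origin in the middle of its underside.
- clamp_pad: The clamp's black rubber pad, 20 mm round, on a short spring at the end of the arm; origin in the arm, 31 mm above the pad's face. Shut, it stands over the bed's long middle line, 45 mm towards +y from the outline middle, and presses on the 24 mm thick base.
- chisel: Steel chisel, 155 mm long, 12 mm thick, lying along its x between base and tray; leave alone.
- pigment_jar: Small jar with a blue lid, 52 mm wide, 75 mm high, origin at its foot; leave alone.
- glue_tin: White tin, 72 mm wide, 100 mm high, beyond the valve box on the left, origin at its foot; leave alone.
There are look-alikes about, which are no part of the job. Leave any purple look-alike of the weight3 alone. What is shaped like the weight2 but purple is not meant.

How it is judged:
On the way, in this order (a step that is already met when the one before it is completed fails the run):
1. the vacuum knob is pulled out to its detent while no paperweight is in the tray yet (value of joint vacuum_knob above 0.021 m and horizontal distance between each of weight1_centre, weight2_centre, weight3_centre and tray above 0.16 m), for 0.2 s.
2. every paperweight present lies flat in the tray, released, with the knob still out (value of joint vacuum_knob above 0.021 m and x of weight1_centre in the frame of tray between -0.13 and 0.13 m and y of weight1_centre in the frame of tray between -0.06 and 0.06 m and z of each of weight1_centre, weight2_centre, weight3_centre in the frame of tray below 0.023 m and angle between each of weight1_centre, weight2_centre, weight3_centre's own z axis and vertical below 0.15 rad and contact force between each of weight1, weight2, weight3 and the fingers below 0.1 N and linear speed of each of weight1, weight2, weight3 below 0.03 m/s and x of weight2_centre in the frame of tray between -0.13 and 0.13 m and y of weight2_centre in the frame of tray between -0.06 and 0.06 m and x of weight3_centre in the frame of tray between -0.13 and 0.13 m and y of weight3_centre in the frame of tray between -0.06 and 0.06 m), for 0.2 s.
3. the pen-stand base lies in the outline on the bed, released, with the knob out and the clamp still open (value of joint vacuum_knob above 0.021 m and value of joint clamp_handle below 0.35 rad and horizontal distance between pen_base_centre and bed_outline below 0.012 m and angle between the y axis of pen_base_centre and the y axis of bed, either way round below 0.12 rad and z of pen_base_centre in the frame of bed_outline below 0.017 m and angle between pen_base_centre's own z axis and vertical below 0.1 rad and contact force between pen_base and the fingers below 0.1 N and linear speed of pen_base below 0.03 m/s), for 0.2 s.
4. the clamp handle is down over centre and its pad presses on the base, the knob still out (value of joint vacuum_knob above 0.021 m and value of joint clamp_handle above 1 rad and contact force between clamp_pad and pen_base above 2 N), for 0.3 s.
5. the vacuum knob is pushed home with the base clamped (value of joint vacuum_knob below 0.003 m and value of joint clamp_handle above 1 rad and contact force between clamp_pad and pen_base above 2 N), for 0.2 s.
At the end, for the whole second after the job is handed in: Knob home within 3 mm; clamp handle past 1.0 rad, its pad pressing on the base by over 2 N; base flat, inlay up, within 12 mm and 0.12 rad of the outline's middle and direction; every paperweight present flat, inlay up, on the tray floor; all released and at rest (all of step 5 and horizontal distance between pen_base_centre and bed_outline below 0.012 m and angle between the y axis of pen_base_centre and the y axis of bed, either way round below 0.12 rad and z of pen_base_centre in the frame of bed_outline below 0.017 m and angle between pen_base_centre's own z axis and vertical below 0.1 rad and contact force between each of pen_base, weight1, weight2, weight3 and the fingers below 0.1 N and linear speed of each of pen_base, weight1, weight2, weight3 below 0.03 m/s and x of weight1_centre in the frame of tray between -0.13 and 0.13 m and y of weight1_centre in the frame of tray between -0.06 and 0.06 m and z of each of weight1_centre, weight2_centre, weight3_centre in the frame of tray below 0.023 m and angle between each of weight1_centre, weight2_centre, weight3_centre's own z axis and vertical below 0.15 rad and x of weight2_centre in the frame of tray between -0.13 and 0.13 m and y of weight2_centre in the frame of tray between -0.06 and 0.06 m and x of weight3_centre in the frame of tray between -0.13 and 0.13 m and y of weight3_centre in the frame of tray between -0.06 and 0.06 m); the robot touches nothing.
It fails at once if the chisel, the jar or the tin is moved more than 40 mm or tipped over (distance of any of chisel, pigment_jar, glue_tin from where it was at the start of the episode above 0.04 m or angle between any of pigment_jar, glue_tin's own z axis and vertical above 0.6 rad).
Of weight1, weight2, weight3 only 2 to 3 are there at a start; the rules pass over those that are not, and their reading is None.
At some moment in a run one of weight1, weight2, weight3 may be knocked a few centimetres aside while the robot is not near it.
Once in a run the grip may slacken for a moment while it holds something.
It also fails if it takes over 210 s, if anything falls off the work surface, if the arm or the gripper's body presses on something with over 40 N, if the wrist force passes 120 N, or if a joint passes its speed limit or range.

### The arm

A 7-joint arm with a two-finger parallel gripper is mounted at the origin on the work surface. World frame = base frame: x ahead of the robot, y to its left, z up, the work surface at z = 0. Lengths are in m, angles in rad, forces in N, time in s.
With the tool pointing down it reaches from about 0.4 to 0.85 m from the base axis. Payload 4.5 kg.
Tool frame: the origin (TCP) lies at the very end of the fingers, on their centre line; the grasp point (between the pads) lies 19 mm behind it (r.grip_point_offset is the distance from the TCP to the grasp point, in m); z points along the fingers, y is the line along which they close (so a half turn about z gives the same grasp; the last joint's range is limited). The gripper opens to 88 mm and grips with 3 to 60 N. Pads are 18 mm wide; open, the fingers measure 123 mm over their backs; the gripper's body (75 mm by 187 mm) begins 45 mm behind the grasp point.
Start: joints at [1.203, 0.689, -0.195, 1.565, 0.157, 0.902, -0.215], TCP at [0.244, -0.575, 0.239] pointing down, gripper open.
Joint ranges: [-3.01, 3.01], [-0.46, 2.08], [-1.47, 1.51], [0.13, 2.56], [-1, 4.14], [0.04, 2.09], [-2.66, 2.66]. Speed limits (rad/s): [2.57, 2.57, 3.14, 3.14, 3.14, 3.14, 3.14].

### API

Orientations are given as a unit quaternion [x, y, z, w].
In Python, from plant import r gives the robot as it stands.
- The arm moves only by the tool carry_out, never from a script. Its argument "rows" is a list of rows, each a list of 3 entries, a list of its own where there are three numbers: the shift along the tool's x, y, z in cm, then the turn, a rotation vector about the tool's x, y, z in degrees, then the closure, from 0 (fully open) to 1 (shut). A call has 1 to 12 rows; each row is the pose to reach, as a shift and turn from the pose commanded when the call began, along the tool's axes at that moment; what a row does not reach only later rows make up. A row lasts 1/10 s, in which the tool goes at most 50 mm and 8.59 degrees, less where a joint would pass 70% of its speed; a pose out of reach is approached as far as the arm can. A call with a gripper value outside its range is refused whole. The fingers move at their own pace and stop on an object; "newtons" is the grip in N (left out, the last holds). Time passes only in rows, so rows that repeat a pose let the fingers close. It gives the time, the measured TCP pose, the force, the opening and the grip force at its end, in the units of the state.
- r.get_state(): the state, without advancing time (a new reading comes with each control period).
- r.snapshot(name): name is "scene" or "top"; returns a dict with "image" (480x640x3 uint8, red, green, blue), "fx", "fy", "cx", "cy" (pixels), "pose" (4x4, takes a point from camera to world coordinates). Camera axes: x right, y up, looking along -z (the intrinsics and any distortion apply to the point x, -y, -z); pixel columns grow to the right and rows downward; lengths in m; the calibration is good to about 2 mm. A picture is of the moment at which its call begins. There is no depth.
- r.finish_job(): hands the job in; it is judged then, once.
The state is a dict: "clock": time; "q": joint angles; "qd": joint speeds; "joint_torque": joint torques, N m; "tool_pos": TCP position; "eef_rot": TCP orientation; "contact_force": force on the tool from outside, world axes, zero at the start; "moment": the same for the moment, N m; "opening": opening from 0.0 (shut) to 1.0 (fully open); "finger_force": force on a finger pad.
Only numpy, scipy, OpenCV 4.12 (cv2) and the standard library are available. Lean on these libraries where they do the work, as an engineer would, in place of code of your own. Each camera call takes 0.05 s, during which the arm holds its last target. There are 200 camera calls.

## Working session

There is one attempt and no reset: what is moved stays moved. The work goes in short steps, Python scripts to look and compute and a tool call to move; the robot and the scene stay as the last step left them, time stands still between calls to the robot, and variables do not carry over. Pictures are saved under pics/ and viewed, at most 14 in all, crops included, and the job is handed in when it is done.

Besides the shell and the picture viewer there is one more tool, called after "Emit:" by a JSON object that holds its "method" and its "body". carry_out: Moves the arm, as the interface text tells. Its arguments: {"type":"object","properties":{"rows":{"type":"array"},"newtons":{"type":"number"}},"required":["rows"]}

```bash
mkdir -p pics; ls
cat > h.py <<'E'
import numpy as np, cv2
from scipy.spatial.transform import Rotation as R
from plant import r
def snap(n,f):
    s=r.snapshot(n); cv2.imwrite(f'pics/{f}.png',s['image'][:,:,::-1]); 
    np.savez(f'pics/{f}.npz',**{k:v for k,v in s.items() if k!='image'}); return s
def cam(f): return np.load(f'pics/{f}.npz',allow_pickle=True)
def px2w(f,u,v,z):
    s=cam(f); P=s['pose']; d=np.array([(u-s['cx'])/s['fx'],-(v-s['cy'])/s['fy'],-1.]); d=P[:3,:3]@d; o=P[:3,3]
    return (o+d*(z-o[2])/d[2]).round(4)
def w2px(f,p):
    s=cam(f); P=s['pose']; c=P[:3,:3].T@(np.array(p)-P[:3,3]); return (s['cx']+s['fx']*c[0]/-c[2], s['cy']-s['fy']*c[1]/-c[2])
def crop(f,x0,y0,x1,y1,k,out):
    im=cv2.imread(f'pics/{f}.png')[y0:y1,x0:x1]; cv2.imwrite(f'pics/{out}.png',cv2.resize(im,None,fx=k,fy=k,interpolation=cv2.INTER_CUBIC))
def st():
    s=r.get_state(); print({k:np.round(s[k],3).tolist() for k in ('clock','q','tool_pos','eef_rot','contact_force','opening','finger_force')}); return s
def delta(pos,yaw=None,Rt=None):
    """shift cm & rotvec deg in tool axes to reach TCP pos with Rt"""
    s=r.get_state(); A=R.from_quat(s['eef_rot']); print('shift cm',(A.inv().apply(np.array(pos)-s['tool_pos'])*100).round(2))
    if Rt is not None: print('rot deg',np.degrees((A.inv()*Rt).as_rotvec()).round(1))
def down(ydir):
    """tool down with closing axis at world angle ydir deg"""
    a=np.radians(ydir); y=np.array([np.cos(a),np.sin(a),0]); z=np.array([0,0,-1.]); return R.from_matrix(np.c_[np.cross(y,z),y,z])
E
python3 - <<'E'
from h import *
for n in('scene','top'):
    s=snap(n,n+'0'); print(n,s['fx'],s['cx'],s['cy'],s['pose'].round(3).tolist(),[k for k in s])
s=st(); print(R.from_quat(s['eef_rot']).as_matrix().round(3))
E
```

```text
pics
scene 531.8817847466269 325.34151633447937 240.23112095685968 [[0.585, -0.61, 0.535, 1.115], [0.811, 0.447, -0.377, -0.336], [-0.01, 0.654, 0.756, 0.928], [0.0, 0.0, 0.0, 1.0]] ['image', 'fx', 'fy', 'cx', 'cy', 'pose']
top 580.2591939001774 315.6606062529927 246.0783323658116 [[0.019, 0.979, -0.202, 0.284], [-1.0, 0.018, -0.004, 0.083], [-0.0, 0.202, 0.979, 1.467], [0.0, 0.0, 0.0, 1.0]] ['image', 'fx', 'fy', 'cx', 'cy', 'pose']
{'clock': 0.1, 'q': [1.203, 0.69, -0.195, 1.566, 0.157, 0.903, -0.215], 'tool_pos': [0.244, -0.575, 0.238], 'eef_rot': [0.98, 0.2, -0.0, -0.001], 'contact_force': [-0.074, -0.449, -0.48], 'opening': 0.999, 'finger_force': 0.0}
[[ 0.92   0.391 -0.001]
 [ 0.391 -0.92   0.001]
 [-0.    -0.002 -1.   ]]
```

View pics/scene0.png

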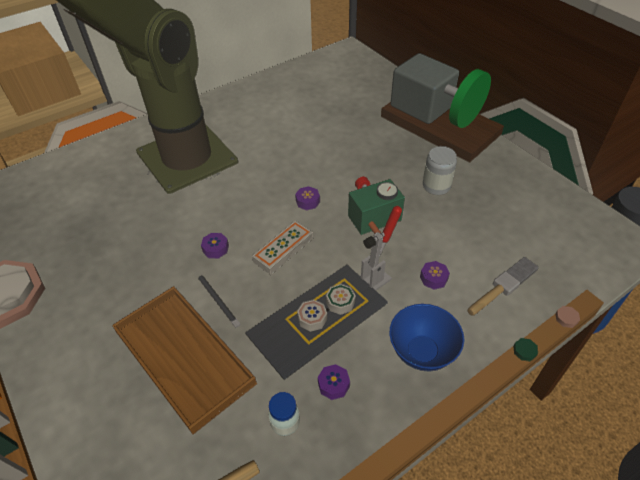

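View pics/top0.png

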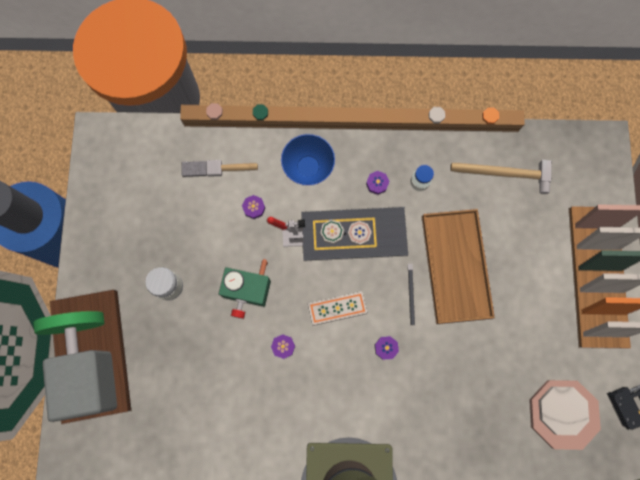

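The scene picture shows two weights on the bed: pink at about (312,315) and dark green at about (341,296). The purple look-alikes are at (308,197), (214,244), (434,274) and (333,380). The base is at (283,246), the knob at (362,183) and the clamp handle at (392,225). In the top picture the weights are at (359,231) and (332,231), and the purples at (377,182), (253,207), (283,346) and (386,348).

Run:
```python
from h import *
crop('top0',210,190,410,340,4,'c1'); crop('scene0',240,170,440,320,4,'c2')
```

```text
(no output)
```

View pics/c1.png

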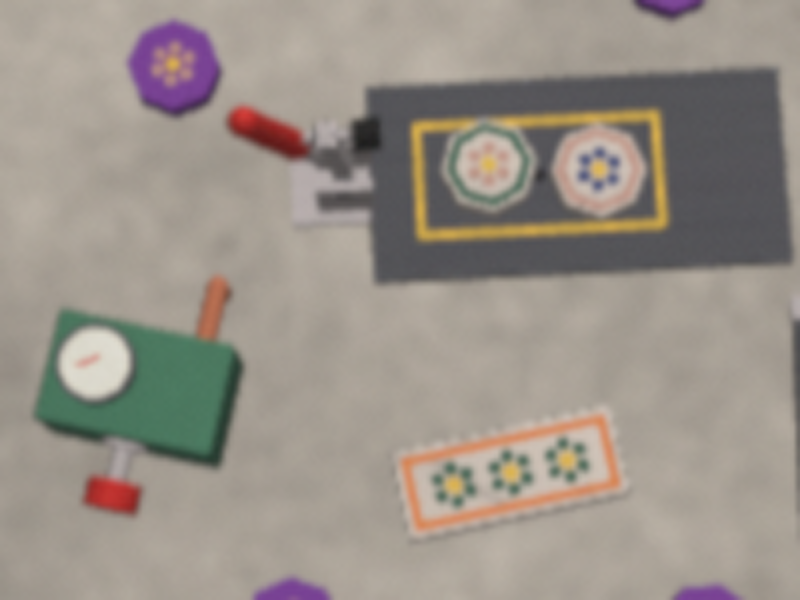

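View pics/c2.png

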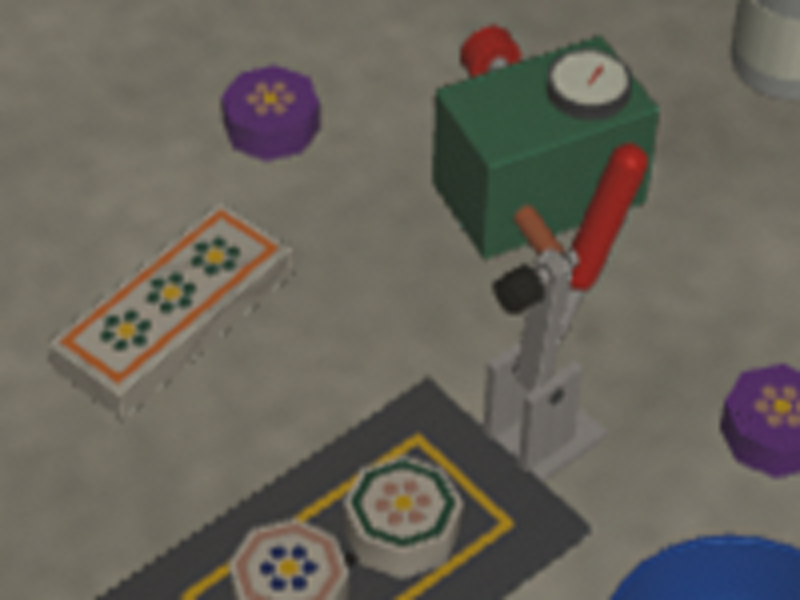

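Run:
```python
from h import *
def c(u,v,z): return px2w('top0',210+u/4,190+v/4,z)
def d(u,v,z): return px2w('scene0',240+u/4,170+v/4,z)
def ang(a,b): return np.degrees(np.arctan2(*(b-a)[1::-1])).round(1)
print('green',c(488,165,.032),d(404,502,.032)); print('pink',c(599,170,.032),d(289,568,.032))
o=[c(*p,.008) for p in((415,124),(660,112),(667,226),(419,240))]; print('outl',np.mean(o,0),ang(o[1],o[0]),ang(o[2],o[3]),ang(o[3],o[0]))
o=[c(*p,.008) for p in((367,88),(776,69),(792,262),(377,282))]; print('plate',np.mean(o,0),ang(o[1],o[0]),ang(o[2],o[3]),np.linalg.norm(o[0]-o[1]),np.linalg.norm(o[0]-o[3]))
o=[c(*p,.024) for p in((399,455),(605,411),(626,488),(412,538))]; print('base',np.mean(o,0),c(511,472,.024),d(171,293,.024),ang(o[1],o[0]),ang(o[2],o[3]),ang(d(125,330,.024),d(216,256,.024)),np.linalg.norm(o[0]-o[1]),np.linalg.norm(o[0]-o[3]))
o=[c(62,310,.08),c(238,346,.08)]; print('box back',o,ang(o[1],o[0]),np.linalg.norm(o[0]-o[1]))
o=[d(435,92,.08),d(490,166,.08),d(655,105,.08),d(600,38,.08)]; print('box sc',o,np.mean(o,0),ang(o[0],o[3]),ang(o[1],o[2]))
print('gauge',c(95,362,.09),d(590,77,.09))
print('knob',c(113,478,.072),d(490,50,.055))
o=[px2w('top0',*p,.028) for p in((424,214),(477,210),(493,318),(438,323))]; print('tray',o,np.mean(o,0),ang(o[3],o[0]),ang(o[2],o[1]))
print('grip',c(265,130,.155),d(605,215,.155))
```

```text
green [0.6188 0.0475 0.032 ] [0.6208 0.049  0.032 ]
pink [ 0.6168 -0.0229  0.032 ] [ 0.6189 -0.0213  0.032 ]
outl [0.61825 0.0131  0.008  ] 93.9 94.4 3.0
plate [ 0.61925  -0.011275  0.008   ] 93.8 93.9 0.26648846128866444 0.1282449609146496
base [0.42465 0.0307  0.024  ] [0.4252 0.0305 0.024 ] [0.4258 0.0324 0.024 ] 103.1 104.1 102.6 0.13154322483503283 0.05190394975336659
box back [array([0.5126, 0.3055, 0.08  ]), array([0.4926, 0.1981, 0.08  ])] 79.5 0.1092463271693836
box sc [array([0.4304, 0.2132, 0.08  ]), array([0.495 , 0.2021, 0.08  ]), array([0.5127, 0.3072, 0.08  ]), array([0.4516, 0.3183, 0.08  ])] [0.472425 0.2602   0.08    ] 78.6 80.4
gauge [0.4798 0.2825 0.09  ] [0.4809 0.285  0.09  ]
knob [0.4124 0.271  0.072 ] [0.4012 0.2778 0.055 ]
tray [array([ 0.6695, -0.1876,  0.028 ]), array([ 0.6826, -0.3238,  0.028 ]), array([ 0.4073, -0.3529,  0.028 ]), array([ 0.3925, -0.2168,  0.028 ])] [ 0.537975 -0.270275  0.028   ] 6.0 6.0
grip [0.6085 0.1806 0.155 ] [0.6097 0.1793 0.155 ]
```

The two weights to move are green (0.620, 0.048) and pink (0.618, -0.022); the two camera views agree to 2 mm. The purple pieces are decoys. The outline, plate, base and box sizes match those given, so I'm setting out.

Run:
```python
from h import *
delta((.45,-.1,.24),Rt=down(10))
```

```text
shift cm [ 37.51 -35.64  -0.15]
rot deg [ -0.1  -0.1 -77. ]
```

Emit:
{"method": "carry_out", "body": {"rows": [[[37.5, -35.6, -0.2], [0, 0, -77], 0], [[37.5, -35.6, -0.2], [0, 0, -77], 0], [[37.5, -35.6, -0.2], [0, 0, -77], 0], [[37.5, -35.6, -0.2], [0, 0, -77], 0], [[37.5, -35.6, -0.2], [0, 0, -77], 0], [[37.5, -35.6, -0.2], [0, 0, -77], 0], [[37.5, -35.6, -0.2], [0, 0, -77], 0], [[37.5, -35.6, -0.2], [0, 0, -77], 0], [[37.5, -35.6, -0.2], [0, 0, -77], 0], [[37.5, -35.6, -0.2], [0, 0, -77], 0], [[37.5, -35.6, -0.2], [0, 0, -77], 0], [[37.5, -35.6, -0.2], [0, 0, -77], 0]]}}

```text
clock: 1.3
tool_pos: [0.4516, -0.0976, 0.2409]
eef_rot: [0.64, 0.768, 0.001, -0.0]
contact_force: [0.2, -0.3, -0.2]
opening: 0.996
finger_force: 0.0
```

Run:
```python
from h import *
st(); delta((.403,.271,.24),Rt=down(79.7))
```

```text
{'clock': 1.3, 'q': [0.48, 0.519, -0.555, 2.026, 0.412, 0.705, -0.154], 'tool_pos': [0.452, -0.098, 0.241], 'eef_rot': [0.64, 0.768, 0.001, -0.0], 'contact_force': [0.246, -0.275, -0.189], 'opening': 0.996, 'finger_force': 0.0}
shift cm [37.13  1.87  0.14]
rot deg [  0.1  -0.  -69.3]
```

Emit:
{"method": "carry_out", "body": {"rows": [[[37, 1.9, 0], [0, 0, -69.3], 0], [[37, 1.9, 0], [0, 0, -69.3], 0], [[37, 1.9, 0], [0, 0, -69.3], 0], [[37, 1.9, 0], [0, 0, -69.3], 0], [[37, 1.9, 0], [0, 0, -69.3], 0], [[37, 1.9, 0], [0, 0, -69.3], 0], [[37, 1.9, 0], [0, 0, -69.3], 0], [[37.1, 1.9, 8], [0, 0, -69.3], 0], [[37.1, 1.9, 12], [0, 0, -69.3], 0], [[37.1, 1.9, 12], [0, 0, -69.3], 0], [[37.1, 1.9, 12], [0, 0, -69.3], 0]]}}

```text
clock: 2.4
tool_pos: [0.4036, 0.2647, 0.1178]
eef_rot: [0.093, 0.996, -0.003, -0.002]
contact_force: [-0.3, -0.6, 0.4]
opening: 1.002
finger_force: 0.0
```

Run:
```python
from h import *
st(); delta((.403,.271,.037),Rt=down(79.7)); snap('scene','s1'); snap('top','t1')
crop('s1',300,100,480,235,4,'c3'); print([w2px('s1',p) for p in((.403,.271,.055),(.403,.271,.12))])
```

```text
{'clock': 2.4, 'q': [-0.283, 0.791, -0.651, 2.073, 0.888, 0.589, -0.191], 'tool_pos': [0.404, 0.265, 0.118], 'eef_rot': [0.093, 0.996, -0.003, -0.002], 'contact_force': [-0.271, -0.615, 0.397], 'opening': 1.002, 'finger_force': 0.0}
shift cm [0.15 0.66 8.08]
rot deg [-0.4 -0.2 -0.4]
[(np.float64(360.7432553177542), np.float64(184.08411900632447)), (np.float64(361.8947119794002), np.float64(163.2934753427694))]
```

View pics/c3.png

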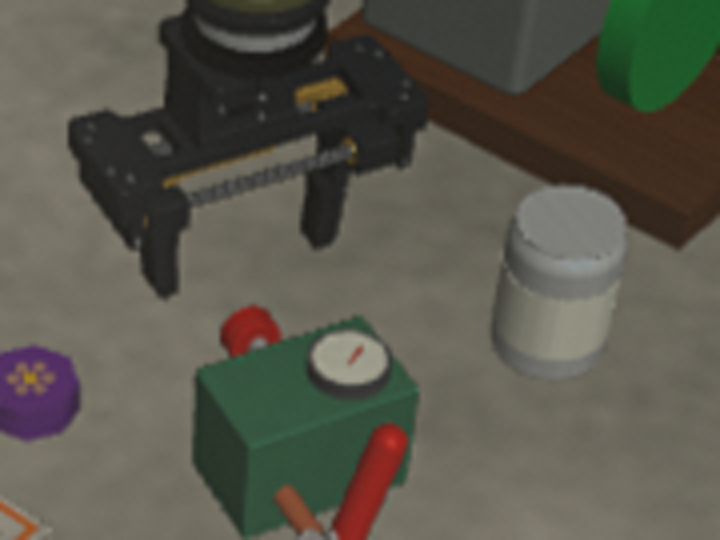

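The crop shows the open gripper above the knob. The knob's centre is at about (362,183), against a predicted (361,184). Next I go down, close and pull.

Emit:
{"method": "carry_out", "body": {"rows": [[[0.2, 0.6, 3], [0, 0, 0], 0], [[0.2, 0.6, 6], [0, 0, 0], 0], [[0.2, 0.6, 8.0], [0, 0, 0], 0], [[0.2, 0.6, 8.0], [0, 0, 0], 0], [[0.2, 0.6, 8.0], [0, 0, 0], 1], [[0.2, 0.6, 8.0], [0, 0, 0], 1], [[0.2, 0.6, 8.0], [0, 0, 0], 1], [[0.2, 0.6, 8.0], [0, 0, 0], 1], [[0.2, 0.6, 8.0], [0, 0, 0], 1], [[0.2, 0.6, 8.0], [0, 0, 0], 1]], "newtons": 40}}

```text
clock: 3.5
tool_pos: [0.4037, 0.274, 0.0409]
eef_rot: [0.093, 0.996, 0.0, 0.0]
contact_force: [-0.1, 0.6, -0.0]
opening: 0.478
finger_force: 0.0
```

Emit:
{"method": "carry_out", "body": {"rows": [[[0, 0, 0.3], [0, 0, 0], 1], [[0, 0, 0.3], [0, 0, 0], 1], [[0, 0, 0.3], [0, 0, 0], 1], [[0, 0, 0.3], [0, 0, 0], 1]]}}

```text
clock: 3.9
tool_pos: [0.404, 0.2753, 0.0379]
eef_rot: [0.093, 0.996, 0.001, 0.0]
contact_force: [1.8, 3.5, 1.6]
opening: 0.372
finger_force: 40.0
```

Emit:
{"method": "carry_out", "body": {"rows": [[[0.4, 0, 0], [0, 0, 0], 1], [[0.8, 0, 0], [0, 0, 0], 1], [[1.2, 0, 0], [0, 0, 0], 1], [[1.6, 0, 0], [0, 0, 0], 1], [[2.0, 0, 0], [0, 0, 0], 1], [[2.4, 0, 0], [0, 0, 0], 1], [[2.8, 0, 0], [0, 0, 0], 1], [[2.8, 0, 0], [0, 0, 0], 1], [[2.8, 0, 0], [0, 0, 0], 1]]}}

```text
clock: 4.8
tool_pos: [0.3786, 0.2802, 0.0379]
eef_rot: [0.094, 0.996, 0.001, 0.002]
contact_force: [5.9, 4.3, -0.2]
opening: 0.386
finger_force: 4.0
```

Emit:
{"method": "carry_out", "body": {"rows": [[[2.7, 0, 0], [0, 0, 0], 0.2], [[2.7, 0, 0], [0, 0, 0], 0], [[2.7, 0, 0], [0, 0, 0], 0], [[2.7, 0, 0], [0, 0, 0], 0], [[2.7, 0, 0], [0, 0, 0], 0], [[2.7, 0, -4], [0, 0, 0], 0], [[2.7, 0, -9], [0, 0, 0], 0], [[2.7, 0, -14], [0, 0, 0], 0], [[2.7, 0, -18], [0, 0, 0], 0], [[2.7, 0, -18], [0, 0, 0], 0]]}}

```text
clock: 5.8
tool_pos: [0.3516, 0.2861, 0.2223]
eef_rot: [0.094, 0.996, 0.004, 0.003]
contact_force: [0.7, -0.8, -1.0]
opening: 1.003
finger_force: 0.0
```

Run:
```python
from h import *
st(); snap('scene','s2'); snap('top','t2')
crop('t2',200,220,400,340,4,'c4'); a=cv2.imread('pics/c4.png'); crop('s2',240,150,440,340,3,'c5'); b=cv2.imread('pics/c5.png')
a=cv2.resize(a,(600,360)); b=cv2.resize(b,(0,0),fx=.4,fy=.4)[:, :]
cv2.imwrite('pics/c6.png',np.vstack([a,cv2.resize(cv2.imread('pics/s2.png')[150:230,300:500],(600,240))]))
xd=np.array([np.cos(np.radians(-10.3)),np.sin(np.radians(-10.3))]); b0=np.array([.47,.259])
for d in(.068,.093): p=b0-d*xd; print(w2px('t2',(*p,.055)),w2px('s2',(*p,.055)))
```

```text
{'clock': 5.8, 'q': [-0.277, 0.59, -0.792, 2.073, 0.641, 0.727, -0.1], 'tool_pos': [0.352, 0.286, 0.222], 'eef_rot': [0.094, 0.996, 0.004, 0.003], 'contact_force': [0.685, -0.844, -0.96], 'opening': 1.003, 'finger_force': 0.0}
(np.float64(238.93455717058072), np.float64(314.0067364165374)) (np.float64(360.8203366627662), np.float64(184.0792693104167))
(np.float64(236.62532683583316), np.float64(324.17449755584533)) (np.float64(355.9597124510178), np.float64(177.69383733489133))
```

View pics/c6.png

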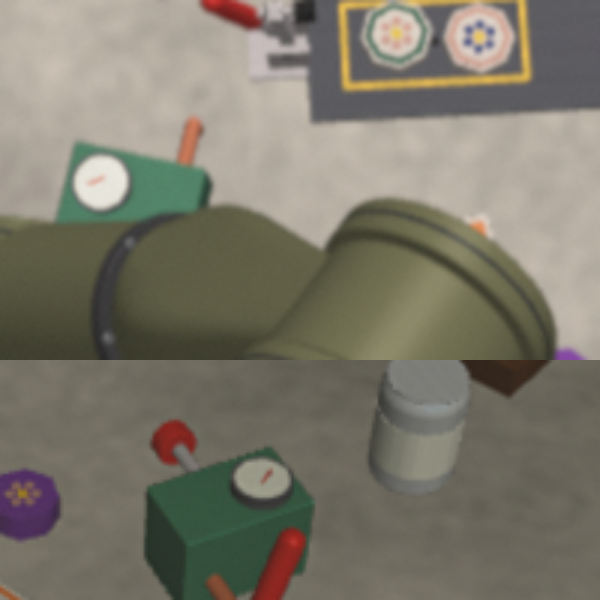

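The knob is now at about (357.7,177.3), shifted by the full 25 mm, with its stem showing. The weights haven't moved. Pink is next.

Run:
```python
from h import *
delta((.618,-.022,.2),Rt=down(4))
# weight yaw from image: hull polygon of bright top
im=cv2.imread('pics/t2.png'); g=cv2.cvtColor(im,cv2.COLOR_BGR2GRAY)
for n,(u,v) in dict(green=(332,231),pink=(360,232)).items():
    s=18; c=cv2.resize(im[v-s:v+s,u-s:u+s],None,fx=6,fy=6,interpolation=cv2.INTER_CUBIC)
    hsv=cv2.cvtColor(c,cv2.COLOR_BGR2GRAY); m=(hsv>120).astype(np.uint8)
    yy,xx=np.mgrid[:6*2*s,:6*2*s]; m[(xx-6*s)**2+(yy-6*s)**2>(6*14)**2]=0
    h=cv2.convexHull(np.argwhere(m)[:,::-1].astype(np.int32))[:,0].astype(float)
    ctr=h.mean(0); a=np.radians(np.arange(0,180,1)); w=[np.ptp(h@[np.cos(t),np.sin(t)]) for t in a]
    w=np.array(w); f=[w[k::45].mean() for k in range(45)]; print(n,'flat normal at image deg (mod45)',np.argmin(f),np.round(f[::5],1))
```

```text
shift cm [-32.   -25.     1.86]
rot deg [ 0.1  0.  75.2]
green flat normal at image deg (mod45) 0 [152.3 152.8 153.2 152.7 153.3 154.1 154.1 153.8 153.1]
pink flat normal at image deg (mod45) 42 [162.  162.  162.4 162.4 162.1 162.6 163.  162.8 162. ]
```

Emit:
{"method": "carry_out", "body": {"rows": [[[-32, -25, 2], [0, 0, 75], 0], [[-32, -25, 2], [0, 0, 75], 0], [[-32, -25, 2], [0, 0, 75], 0], [[-32, -25, 2], [0, 0, 75], 0], [[-32, -25, 2], [0, 0, 75], 0], [[-32, -25, 2], [0, 0, 75], 0], [[-32, -25, 2], [0, 0, 75], 0], [[-32, -25, 2], [0, 0, 75], 0], [[-32, -25, 2], [0, 0, 75], 0], [[-32, -25, 2], [0, 0, 75], 0], [[-32, -25, 2], [0, 0, 75], 0], [[-32, -25, 7], [0, 0, 75], 0]]}}

```text
clock: 7.1
tool_pos: [0.6218, -0.0179, 0.1522]
eef_rot: [0.678, 0.735, 0.005, 0.004]
contact_force: [1.0, 0.4, -0.3]
opening: 0.996
finger_force: 0.0
```

Run:
```python
from h import *
st(); delta((.618,-.022,.012),Rt=down(4)); snap('scene','s3')
crop('s3',230,200,430,350,4,'c7'); print(w2px('s3',(.618,-.022,.032)),w2px('s3',(.6195,.048,.032)))
```

```text
{'clock': 7.1, 'q': [0.184, 0.811, -0.414, 1.658, 0.439, 0.753, -0.356], 'tool_pos': [0.622, -0.018, 0.152], 'eef_rot': [0.678, 0.735, 0.005, 0.004], 'contact_force': [0.956, 0.381, -0.314], 'opening': 0.996, 'finger_force': 0.0}
shift cm [-0.4  -0.58 14.02]
rot deg [ 0.7 -0.1  0.6]
(np.float64(311.69561785551247), np.float64(311.8716464445034)) (np.float64(340.21530382520643), np.float64(295.3296116783971))
```

View pics/c7.png

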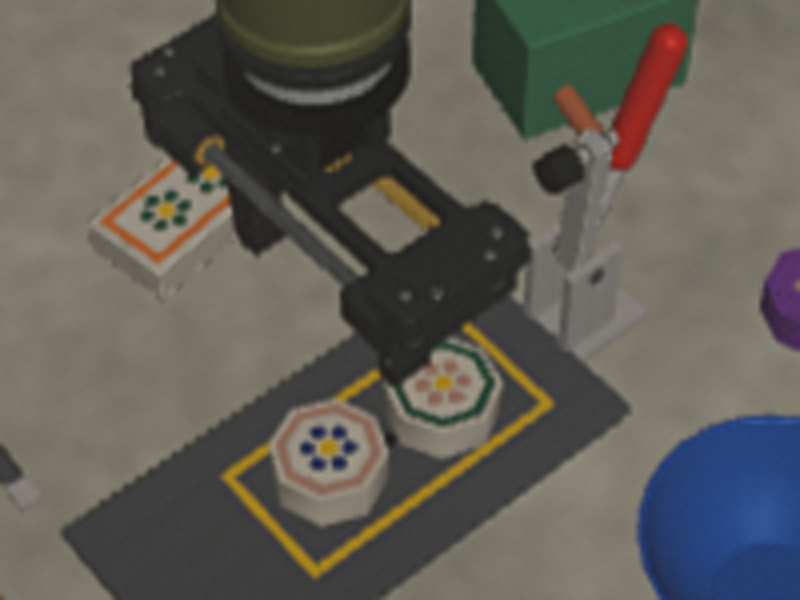

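Pink's top centre is at (312,312), as predicted, so it hasn't moved. Descending to grasp it.

Emit:
{"method": "carry_out", "body": {"rows": [[[-0.4, -0.6, 0], [0, 0, 0], 0], [[-0.4, -0.6, 4], [0, 0, 0], 0], [[-0.4, -0.6, 8], [0, 0, 0], 0], [[-0.4, -0.6, 11], [0, 0, 0], 0], [[-0.4, -0.6, 13.5], [0, 0, 0], 0], [[-0.4, -0.6, 13.8], [0, 0, 0], 0], [[-0.4, -0.6, 13.8], [0, 0, 0], 0.6], [[-0.4, -0.6, 13.8], [0, 0, 0], 0.6], [[-0.4, -0.6, 13.8], [0, 0, 0], 0.6], [[-0.4, -0.6, 13.8], [0, 0, 0], 0.6], [[-0.4, -0.6, 13.8], [0, 0, 0], 0.6], [[-0.4, -0.6, 13.8], [0, 0, 0], 0.6]], "newtons": 30}}

```text
clock: 8.35
tool_pos: [0.6136, -0.0252, 0.0114]
eef_rot: [0.68, 0.733, 0.001, 0.001]
contact_force: [1.2, -0.8, 6.8]
opening: 0.672
finger_force: 30.0
```

Emit:
{"method": "carry_out", "body": {"rows": [[[0, 0, -2], [0, 0, 0], 0.8], [[0, 0, -5], [0, 0, 0], 0.8], [[0, 0, -9], [0, 0, 0], 0.8], [[0, 0, -9], [0, 0, 0], 0.8], [[0, 0, -9], [0, 0, 0], 0.8]]}}

```text
clock: 8.85
tool_pos: [0.6121, -0.0256, 0.1005]
eef_rot: [0.68, 0.733, 0.0, 0.001]
contact_force: [-0.7, -0.5, -1.7]
opening: 0.667
finger_force: 30.0
```

Run:
```python
from h import *
st(); delta((.603,-.263,.102),Rt=down(6)); delta((.603,-.263,.013),Rt=down(6))
```

```text
{'clock': 8.85, 'q': [0.174, 0.875, -0.375, 1.707, 0.483, 0.652, -0.392], 'tool_pos': [0.612, -0.026, 0.1], 'eef_rot': [0.68, 0.733, 0.0, 0.001], 'contact_force': [-0.686, -0.454, -1.68], 'opening': 0.667, 'finger_force': 29.998}
shift cm [-23.61  -2.69  -0.15]
rot deg [ 0.1  0.  -1.7]
shift cm [-23.61  -2.7    8.75]
rot deg [ 0.1  0.  -1.7]
```

Force -1.7 N and opening 0.667 show that the weight is held. Carrying it to the tray.

Emit:
{"method": "carry_out", "body": {"rows": [[[-6, -0.7, 0], [0, 0, 0], 0.8], [[-11, -1.3, 0], [0, 0, 0], 0.8], [[-16, -1.9, 0], [0, 0, -1], 0.8], [[-20, -2.3, 0], [0, 0, -1.7], 0.8], [[-23.6, -2.7, 0], [0, 0, -1.7], 0.8], [[-23.6, -2.7, 0], [0, 0, -1.7], 0.8], [[-23.6, -2.7, 3], [0, 0, -1.7], 0.8], [[-23.6, -2.7, 6], [0, 0, -1.7], 0.8], [[-23.6, -2.7, 8], [0, 0, -1.7], 0.8], [[-23.6, -2.7, 8.9], [0, 0, -1.7], 0.8], [[-23.6, -2.7, 8.9], [0, 0, -1.7], 0.8], [[-23.6, -2.7, 8.9], [0, 0, -1.7], 0.8]]}}

```text
clock: 10.05
tool_pos: [0.6025, -0.2619, 0.0101]
eef_rot: [0.669, 0.744, -0.0, -0.001]
contact_force: [-0.1, 0.2, -1.3]
opening: 0.671
finger_force: 30.0
```

Run:
```python
from h import *
st()
```

```text
{'clock': 10.05, 'q': [0.538, 1.056, -0.381, 1.575, 0.584, 0.628, -0.042], 'tool_pos': [0.603, -0.262, 0.01], 'eef_rot': [0.669, 0.744, -0.0, -0.001], 'contact_force': [-0.136, 0.234, -1.3], 'opening': 0.671, 'finger_force': 29.992}
```

Emit:
{"method": "carry_out", "body": {"rows": [[[0, 0, 0], [0, 0, 0], 0.15], [[0, 0, 0], [0, 0, 0], 0.15], [[0, 0, 0], [0, 0, 0], 0.1], [[0, 0, 0], [0, 0, 0], 0.1], [[0, 0, -3], [0, 0, 0], 0.1], [[0, 0, -7], [0, 0, 0], 0.1], [[0, 0, -12], [0, 0, 0], 0], [[0, 0, -15], [0, 0, 0], 0], [[0, 0, -15], [0, 0, 0], 0], [[0, 0, -15], [0, 0, 0], 0]]}}

```text
clock: 11.05
tool_pos: [0.603, -0.2628, 0.1613]
eef_rot: [0.669, 0.743, 0.0, 0.001]
contact_force: [0.2, -0.4, -0.7]
opening: 1.004
finger_force: 0.0
```

Run:
```python
from h import *
st(); snap('scene','s4'); snap('top','t4'); delta((.6195,.048,.15),Rt=down(4))
a=cv2.imread('pics/s4.png')[200:440,110:430]; cv2.imwrite('pics/c8.png',cv2.resize(a,(800,600)))
print(w2px('s4',(.6195,.048,.032)),w2px('t4',(.6195,.048,.032)))
```

```text
{'clock': 11.05, 'q': [0.59, 0.857, -0.484, 1.521, 0.474, 0.881, 0.049], 'tool_pos': [0.603, -0.263, 0.161], 'eef_rot': [0.669, 0.743, 0.0, 0.001], 'contact_force': [0.199, -0.363, -0.709], 'opening': 1.004, 'finger_force': 0.0}
shift cm [30.7   5.02  0.94]
rot deg [-0.2 -0.   2. ]
(np.float64(340.21530382520643), np.float64(295.3296116783971)) (np.float64(331.8086576223955), np.float64(230.96822111691912))
```

View pics/c8.png

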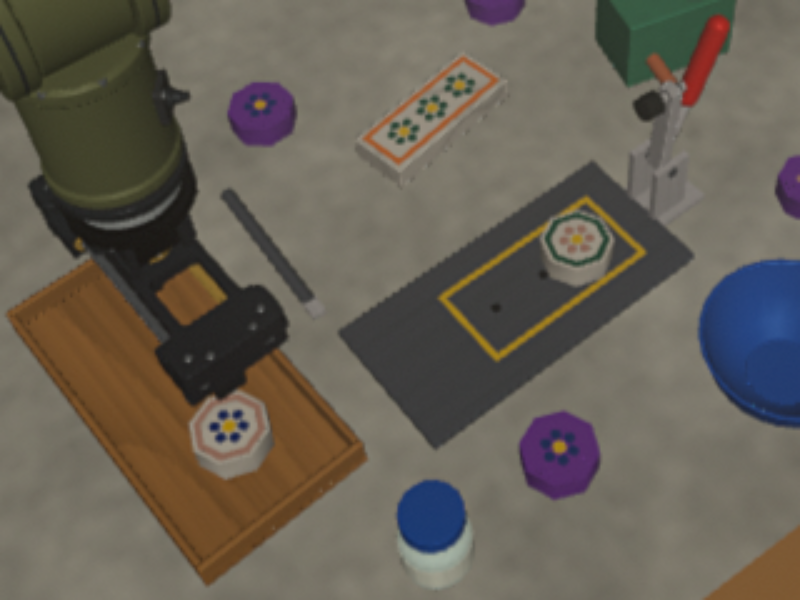

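The pink weight lies flat in the tray at about (202,371). The green one is still on the bed at (341,296), as predicted. Fetching green.

Emit:
{"method": "carry_out", "body": {"rows": [[[5, 0.8, 0], [0, 0, 0], 0], [[10, 1.6, 0], [0, 0, 0], 0], [[15, 2.5, 0], [0, 0, 1], 0], [[20, 3.3, 0], [0, 0, 2], 0], [[25, 4.2, 0], [0, 0, 2], 0], [[30.2, 5.0, 0], [0, 0, 2], 0], [[30.2, 5.0, 0], [0, 0, 2], 0], [[30.2, 5.0, 1], [0, 0, 2], 0], [[30.2, 5.0, 5], [0, 0, 2], 0], [[30.2, 5.0, 9], [0, 0, 2], 0], [[30.2, 5.0, 10], [0, 0, 2], 0], [[30.2, 5.0, 10], [0, 0, 2], 0]]}}

```text
clock: 12.35
tool_pos: [0.6192, 0.0405, 0.0583]
eef_rot: [0.683, 0.731, -0.003, -0.001]
contact_force: [0.6, -0.8, 1.0]
opening: 1.002
finger_force: 0.0
```

Run:
```python
from h import *
st(); delta((.6195,.043,.012),Rt=down(4))
```

```text
{'clock': 12.35, 'q': [0.052, 0.946, -0.35, 1.688, 0.514, 0.606, -0.527], 'tool_pos': [0.619, 0.041, 0.058], 'eef_rot': [0.683, 0.731, -0.003, -0.001], 'contact_force': [0.594, -0.756, 0.968], 'opening': 1.002, 'finger_force': 0.0}
shift cm [0.25 0.08 4.63]
rot deg [-0.3  0.1 -0.1]
```

Emit:
{"method": "carry_out", "body": {"rows": [[[0.3, 0.1, 2], [0, 0, 0], 0], [[0.3, 0.1, 4], [0, 0, 0], 0], [[0.3, 0.1, 4.5], [0, 0, 0], 0], [[0.3, 0.1, 4.5], [0, 0, 0], 0.6], [[0.3, 0.1, 4.5], [0, 0, 0], 0.6], [[0.3, 0.1, 4.5], [0, 0, 0], 0.6], [[0.3, 0.1, 4.5], [0, 0, 0], 0.6], [[0.3, 0.1, 4.5], [0, 0, 0], 0.6], [[0.3, 0.1, 4.5], [0, 0, 0], 0.7], [[0.3, 0.1, 2], [0, 0, 0], 0.8], [[0.3, 0.1, -2], [0, 0, 0], 0.8], [[0.3, 0.1, -5], [0, 0, 0], 0.8]], "newtons": 30}}

```text
clock: 13.55
tool_pos: [0.6219, 0.0462, 0.1122]
eef_rot: [0.682, 0.732, 0.0, 0.0]
contact_force: [1.1, 0.6, -2.0]
opening: 0.666
finger_force: 30.0
```

Run:
```python
from h import *
st(); delta((.473,-.277,.11),Rt=down(6));
```

```text
{'clock': 13.55, 'q': [0.068, 0.872, -0.395, 1.665, 0.474, 0.701, -0.497], 'tool_pos': [0.622, 0.046, 0.112], 'eef_rot': [0.682, 0.732, 0.0, 0.0], 'contact_force': [1.127, 0.582, -2.009], 'opening': 0.666, 'finger_force': 30.0}
shift cm [-31.19 -17.12   0.21]
rot deg [ 0. -0. -2.]
```

Emit:
{"method": "carry_out", "body": {"rows": [[[-4, -2.2, 0], [0, 0, 0], 0.8], [[-8, -4.4, 0], [0, 0, 0], 0.8], [[-12, -6.6, 0], [0, 0, -1], 0.8], [[-16, -8.8, 0], [0, 0, -2], 0.8], [[-20, -11, 0], [0, 0, -2], 0.8], [[-24, -13.2, 0], [0, 0, -2], 0.8], [[-28, -15.4, 0], [0, 0, -2], 0.8], [[-31.2, -17.1, 0], [0, 0, -2], 0.8], [[-31.2, -17.1, 2], [0, 0, -2], 0.8], [[-31.2, -17.1, 6], [0, 0, -2], 0.8], [[-31.2, -17.1, 8], [0, 0, -2], 0.8], [[-31.2, -17.1, 8], [0, 0, -2], 0.8]]}}

```text
clock: 14.75
tool_pos: [0.4712, -0.2764, 0.0283]
eef_rot: [0.669, 0.743, -0.001, -0.002]
contact_force: [1.0, -0.3, -1.7]
opening: 0.668
finger_force: 30.0
```

Run:
```python
from h import *
st(); delta((.473,-.277,.012),Rt=down(6));
```

```text
{'clock': 14.75, 'q': [0.632, 0.939, -0.316, 1.925, 0.708, 0.397, -0.123], 'tool_pos': [0.471, -0.276, 0.028], 'eef_rot': [0.669, 0.743, -0.001, -0.002], 'contact_force': [1.02, -0.274, -1.698], 'opening': 0.668, 'finger_force': 30.0}
shift cm [-0.08  0.18  1.63]
rot deg [-0.3 -0.1  0. ]
```

Emit:
{"method": "carry_out", "body": {"rows": [[[0, 0, 1.0], [0, 0, 0], 0.8], [[0, 0, 1.8], [0, 0, 0], 0.8], [[0, 0, 1.8], [0, 0, 0], 0.8], [[0, 0, 1.8], [0, 0, 0], 0.2], [[0, 0, 1.8], [0, 0, 0], 0.15], [[0, 0, 1.8], [0, 0, 0], 0.1], [[0, 0, 1.8], [0, 0, 0], 0.1], [[0, 0, -2], [0, 0, 0], 0.1], [[0, 0, -6], [0, 0, 0], 0.1], [[0, 0, -10], [0, 0, 0], 0], [[0, 0, -13], [0, 0, 0], 0], [[0, 0, -13], [0, 0, 0], 0]]}}

```text
clock: 15.95
tool_pos: [0.4755, -0.278, 0.1647]
eef_rot: [0.669, 0.743, 0.001, 0.004]
contact_force: [1.0, -0.4, -0.0]
opening: 1.0
finger_force: 0.0
```

Run:
```python
from h import *
st(); delta((.4255,.0315,.15),Rt=down(13.4))
```

```text
{'clock': 15.95, 'q': [0.749, 0.733, -0.511, 1.861, 0.547, 0.682, 0.02], 'tool_pos': [0.475, -0.278, 0.165], 'eef_rot': [0.669, 0.743, 0.001, 0.004], 'contact_force': [0.993, -0.365, -0.047], 'opening': 1.0, 'finger_force': 0.0}
shift cm [31.31 -1.75  1.33]
rot deg [ 0.4  0.2 -7.4]
```

Emit:
{"method": "carry_out", "body": {"rows": [[[5, -0.3, 0], [0, 0, -2], 0], [[10, -0.6, 0], [0, 0, -4], 0], [[15, -0.9, 0], [0, 0, -7.4], 0], [[20, -1.2, 0], [0, 0, -7.4], 0], [[25, -1.5, 0], [0, 0, -7.4], 0], [[30, -1.7, 0], [0, 0, -7.4], 0], [[31.3, -1.7, 2], [0, 0, -7.4], 0], [[31.3, -1.7, 5], [0, 0, -7.4], 0], [[31.3, -1.7, 5], [0, 0, -7.4], 0]]}}

```text
clock: 16.85
tool_pos: [0.4212, 0.0327, 0.1083]
eef_rot: [0.618, 0.786, -0.003, -0.002]
contact_force: [-0.3, -0.5, 0.0]
opening: 1.004
finger_force: 0.0
```

Run:
```python
from h import *
st(); snap('scene','s5'); snap('top','t5'); delta((.4255,.0315,.008),Rt=down(13.4))
a=cv2.imread('pics/s5.png')[170:440,80:440]; cv2.imwrite('pics/c9.png',cv2.resize(a,(800,600)))
print(w2px('s5',(.4255,.0315,.024)))
```

```text
{'clock': 16.85, 'q': [-0.032, 0.712, -0.247, 2.264, 0.718, 0.246, -0.688], 'tool_pos': [0.421, 0.033, 0.108], 'eef_rot': [0.618, 0.786, -0.003, -0.002], 'contact_force': [-0.263, -0.457, 0.014], 'opening': 1.004, 'finger_force': 0.0}
shift cm [-0.1   0.31 10.24]
rot deg [-0.1  0.   0. ]
(np.float64(282.3468031590957), np.float64(243.35990295824254))
```

View pics/c9.png

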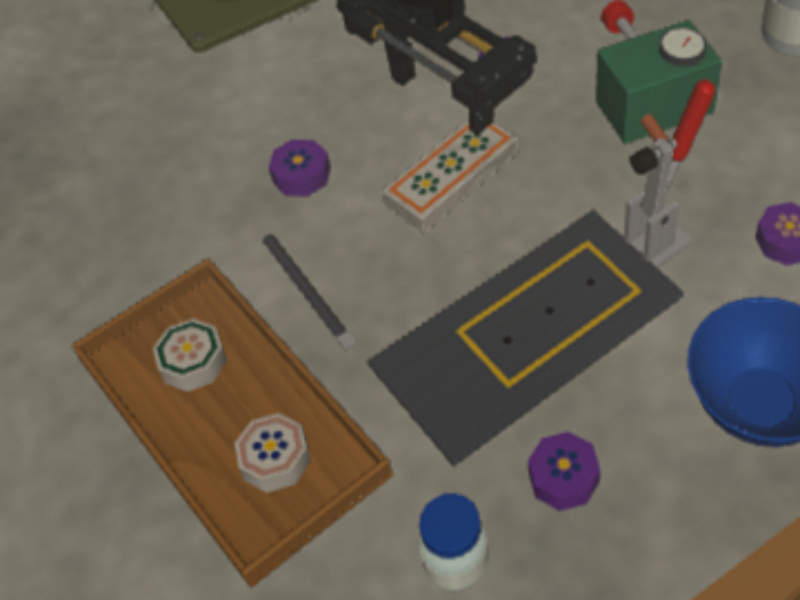

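Both weights lie inside the tray, at about (165,326) and (202,373). The knob is out, and the base's centre flower is at (283,243) as predicted. Grasping the base.

Emit:
{"method": "carry_out", "body": {"rows": [[[-0.1, 0.3, 3], [0, 0, 0], 0], [[-0.1, 0.3, 7], [0, 0, 0], 0], [[-0.1, 0.3, 9.5], [0, 0, 0], 0], [[-0.1, 0.3, 10.2], [0, 0, 0], 0], [[-0.1, 0.3, 10.2], [0, 0, 0], 0], [[-0.1, 0.3, 10.2], [0, 0, 0], 0.6], [[-0.1, 0.3, 10.2], [0, 0, 0], 0.6], [[-0.1, 0.3, 10.2], [0, 0, 0], 0.6], [[-0.1, 0.3, 10.2], [0, 0, 0], 0.6], [[-0.1, 0.3, 10.2], [0, 0, 0], 0.7], [[-0.1, 0.3, 10.2], [0, 0, 0], 0.8], [[-0.1, 0.3, 10.2], [0, 0, 0], 0.8]], "newtons": 50}}

```text
clock: 18.15
tool_pos: [0.4268, 0.0315, 0.0096]
eef_rot: [0.62, 0.785, -0.0, 0.001]
contact_force: [-0.8, -1.3, 7.0]
opening: 0.63
finger_force: 50.0
```

Run:
```python
from h import *
st(); print(px2w('s5',80+549*.45,170+310*.45,.008));
```

```text
{'clock': 18.15, 'q': [0.025, 0.951, -0.338, 2.278, 1.783, 0.281, -1.733], 'tool_pos': [0.427, 0.032, 0.01], 'eef_rot': [0.62, 0.785, -0.0, 0.001], 'contact_force': [-0.81, -1.254, 6.955], 'opening': 0.63, 'finger_force': 50.004}
[0.6186 0.0152 0.008 ]
```

Emit:
{"method": "carry_out", "body": {"rows": [[[0, 0, -1], [0, 0, 0], 0.8], [[0, 0, -3], [0, 0, 0], 0.8], [[0, 0, -6], [0, 0, 0], 0.8], [[0, 0, -6], [0, 0, 0], 0.8], [[0, 0, -6], [0, 0, 0], 0.8]]}}

```text
clock: 18.65
tool_pos: [0.4269, 0.0322, 0.0699]
eef_rot: [0.62, 0.785, 0.001, 0.001]
contact_force: [0.7, -1.3, -4.3]
opening: 0.627
finger_force: 50.0
```

Run:
```python
from h import *
st(); snap('scene','s6'); crop('s6',220,180,370,280,5,'c10'); delta((.618,.0135,.07),Rt=down(4))
```

```text
{'clock': 18.65, 'q': [0.018, 0.808, -0.324, 2.271, 1.217, 0.248, -1.183], 'tool_pos': [0.427, 0.032, 0.07], 'eef_rot': [0.62, 0.785, 0.001, 0.001], 'contact_force': [0.701, -1.332, -4.335], 'opening': 0.627, 'finger_force': 49.998}
shift cm [-6.24 18.16 -0.05]
rot deg [ 0.1 -0.   9.4]
```

View pics/c10.png

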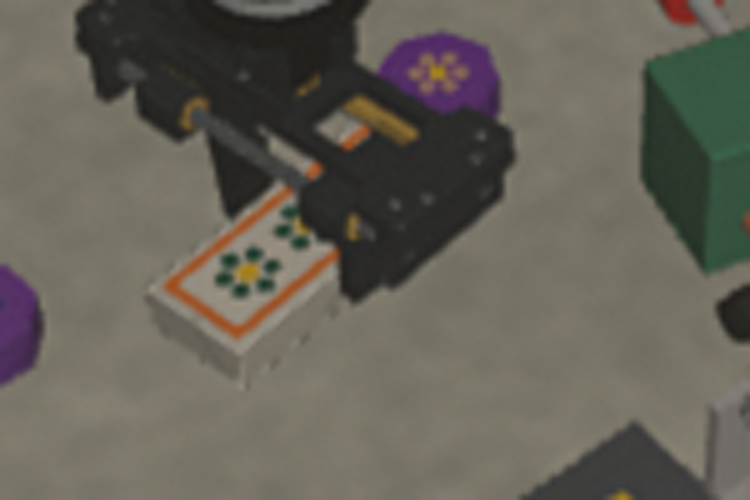

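The base is held level (4.3 N, opening 55 mm). Carrying it to the outline.

Emit:
{"method": "carry_out", "body": {"rows": [[[-1.5, 4, 0], [0, 0, 2], 0.8], [[-3, 8, 0], [0, 0, 5], 0.8], [[-4.5, 12, 0], [0, 0, 9.4], 0.8], [[-6, 16, 0], [0, 0, 9.4], 0.8], [[-6.2, 18.1, 0], [0, 0, 9.4], 0.8], [[-6.2, 18.1, 0], [0, 0, 9.4], 0.8], [[-6.2, 18.1, 0], [0, 0, 9.4], 0.8], [[-6.2, 18.1, 2], [0, 0, 9.4], 0.8], [[-6.2, 18.1, 4], [0, 0, 9.4], 0.8], [[-6.2, 18.1, 4], [0, 0, 9.4], 0.8]]}}

```text
clock: 19.7
tool_pos: [0.6128, 0.0128, 0.0256]
eef_rot: [0.681, 0.732, -0.004, -0.002]
contact_force: [-1.5, -1.1, -4.8]
opening: 0.63
finger_force: 50.0
```

Run:
```python
from h import *
st(); snap('scene','s7'); crop('s7',240,220,400,340,5,'c11'); delta((.618,.014,.018),Rt=down(4)); s=st(); print(R.from_quat(s['eef_rot']).as_matrix()[:,1])
print([w2px('s7',(.618+x*.9976-y*.0698,.014+x*.0698+y*.9976,.045)) for x,y in((-.028,-.07),(.028,-.07),(.028,.07))])
```

```text
{'clock': 19.7, 'q': [0.197, 1.027, -0.541, 1.708, 0.813, 0.655, -0.734], 'tool_pos': [0.613, 0.013, 0.026], 'eef_rot': [0.681, 0.732, -0.004, -0.002], 'contact_force': [-1.486, -1.075, -4.815], 'opening': 0.63, 'finger_force': 49.999}
shift cm [0.05 0.4  0.91]
rot deg [-0.3  0.1  0.1]
{'clock': 19.75, 'q': [0.197, 1.025, -0.543, 1.707, 0.813, 0.656, -0.734], 'tool_pos': [0.614, 0.013, 0.027], 'eef_rot': [0.681, 0.732, -0.002, -0.001], 'contact_force': [0.571, 0.333, -4.078], 'opening': 0.629, 'finger_force': 49.999}
[ 0.99742087  0.07159733 -0.00504347]
[(np.float64(289.98169307131525), np.float64(309.3006925571518)), (np.float64(307.6327475287159), np.float64(328.0259325163084)), (np.float64(361.54117113638404), np.float64(289.6549513699295))]
```

View pics/c11.png

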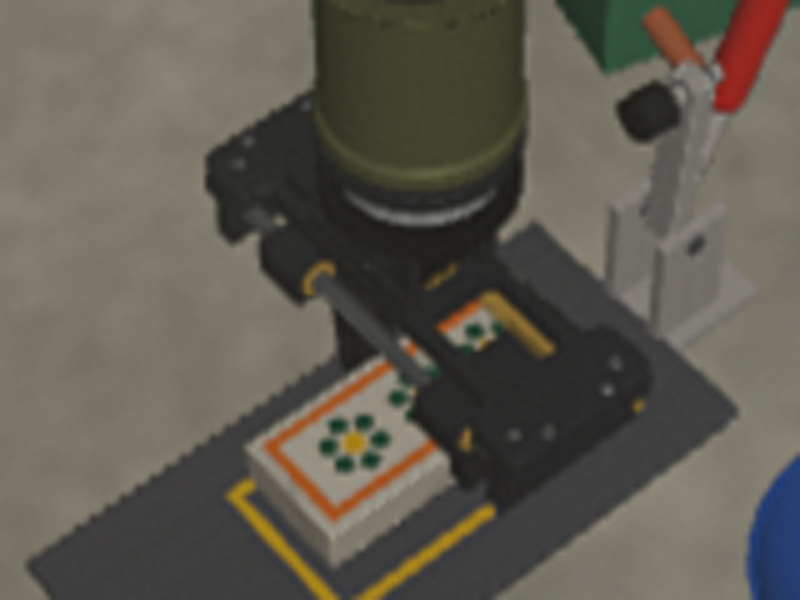

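The base hangs level over the outline. Its -y corners are at (290,310) and (306,327), about 4 mm short in x of the target. Correcting, lowering and releasing.

Emit:
{"method": "carry_out", "body": {"rows": [[[0.05, 0.4, 0], [0, 0, 0], 0.8], [[0.05, 0.4, 0.3], [0, 0, 0], 0.8], [[0.05, 0.4, 0.6], [0, 0, 0], 0.8], [[0.05, 0.4, 0.9], [0, 0, 0], 0.8], [[0.05, 0.4, 0.9], [0, 0, 0], 0.8], [[0.05, 0.4, 0.9], [0, 0, 0], 0.8]]}}

```text
clock: 20.35
tool_pos: [0.6208, 0.0144, 0.0197]
eef_rot: [0.682, 0.731, -0.0, 0.0]
contact_force: [-0.1, 0.2, -4.8]
opening: 0.629
finger_force: 50.0
```

Run:
```python
from h import *
st()
```

```text
{'clock': 20.35, 'q': [0.193, 1.04, -0.538, 1.69, 0.818, 0.651, -0.734], 'tool_pos': [0.621, 0.014, 0.02], 'eef_rot': [0.682, 0.731, -0.0, 0.0], 'contact_force': [-0.053, 0.206, -4.766], 'opening': 0.629, 'finger_force': 49.999}
```

Emit:
{"method": "carry_out", "body": {"rows": [[[0, -0.2, 0.1], [0, 0, 0], 0.8], [[0, -0.25, 0.25], [0, 0, 0], 0.8], [[0, -0.25, 0.25], [0, 0, 0], 0.8], [[0, -0.25, 0.25], [0, 0, 0], 0.25], [[0, -0.25, 0.25], [0, 0, 0], 0.2], [[0, -0.25, 0.25], [0, 0, 0], 0.1], [[0, -0.25, 0.2], [0, 0, 0], 0.1], [[0, -0.25, -1], [0, 0, 0], 0.1], [[0, -0.25, -5], [0, 0, 0], 0.1], [[0, -0.25, -10], [0, 0, 0], 0.1], [[0, -0.25, -15], [0, 0, 0], 0.2], [[0, -0.25, -18], [0, 0, 0], 0.4]]}}

```text
clock: 21.55
tool_pos: [0.6197, 0.0153, 0.2047]
eef_rot: [0.682, 0.732, 0.002, 0.002]
contact_force: [0.2, -0.1, 0.2]
opening: 0.742
finger_force: 0.0
```

Run:
```python
from h import *
st(); delta((.618,.014,.26),Rt=down(4))
b=R.from_euler('z',3.9,degrees=True); piv=np.array([.618,.014,0])+b.apply([0,.125,.058]); print('pivot',piv)
for y,z in((-.03,.11),): delta(piv+b.apply([0,y,z]),Rt=down(4))
```

```text
{'clock': 21.55, 'q': [0.28, 0.8, -0.71, 1.607, 0.607, 0.96, -0.564], 'tool_pos': [0.62, 0.015, 0.205], 'eef_rot': [0.682, 0.732, 0.002, 0.002], 'contact_force': [0.194, -0.078, 0.183], 'opening': 0.742, 'finger_force': 0.0}
shift cm [-0.11 -0.15 -5.53]
rot deg [ 0.3 -0.1  0. ]
pivot [0.60949809 0.13871053 0.058     ]
shift cm [ 9.38 -0.17  3.68]
rot deg [ 0.3 -0.1  0. ]
```

Emit:
{"method": "carry_out", "body": {"rows": [[[0, -0.2, 0], [0, 0, 0], 1], [[0, -0.2, 0], [0, 0, 0], 1], [[0, -0.2, 0], [0, 0, 0], 1], [[0, -0.2, 0], [0, 0, 0], 1], [[0, -0.2, 0], [0, 0, 0], 1], [[3, -0.2, 0], [0, 0, 0], 1], [[6, -0.2, 0], [0, 0, 0], 1], [[9, -0.2, 0], [0, 0, 0], 1], [[11, -0.2, 0], [0, 0, 0], 1], [[12, -0.2, 0], [0, 0, 0], 1], [[12, -0.2, 0], [0, 0, 0], 1], [[12, -0.2, 0], [0, 0, 0], 1]], "newtons": 30}}

```text
clock: 22.75
tool_pos: [0.6081, 0.1324, 0.1992]
eef_rot: [0.682, 0.731, -0.001, 0.0]
contact_force: [0.4, -0.6, -0.8]
opening: 0.006
finger_force: 0.0
```

```bash
cat >> h.py <<'E'
def clampc():
    b=R.from_euler('z',3.9,degrees=True); s=r.get_state(); p=b.inv().apply(np.array(s['tool_pos'])-np.array([.618,.014,0]))-[0,.125,.058]; print('clamp frame mm',(p*1000).round(1)); return p
E
python3 - <<'E'
from h import *
st(); clampc(); snap('scene','s8'); a=cv2.imread('pics/s8.png')[150:345,200:460]; cv2.imwrite('pics/c12.png',cv2.resize(a,(800,600),interpolation=cv2.INTER_CUBIC))
E
```

```text
{'clock': 22.75, 'q': [0.077, 0.808, -0.69, 1.598, 0.599, 0.958, -0.746], 'tool_pos': [0.608, 0.132, 0.199], 'eef_rot': [0.682, 0.731, -0.001, 0.0], 'contact_force': [0.425, -0.603, -0.834], 'opening': 0.006, 'finger_force': 0.0}
clamp frame mm [ -1.8  -6.2 141.2]
```

View pics/c12.png

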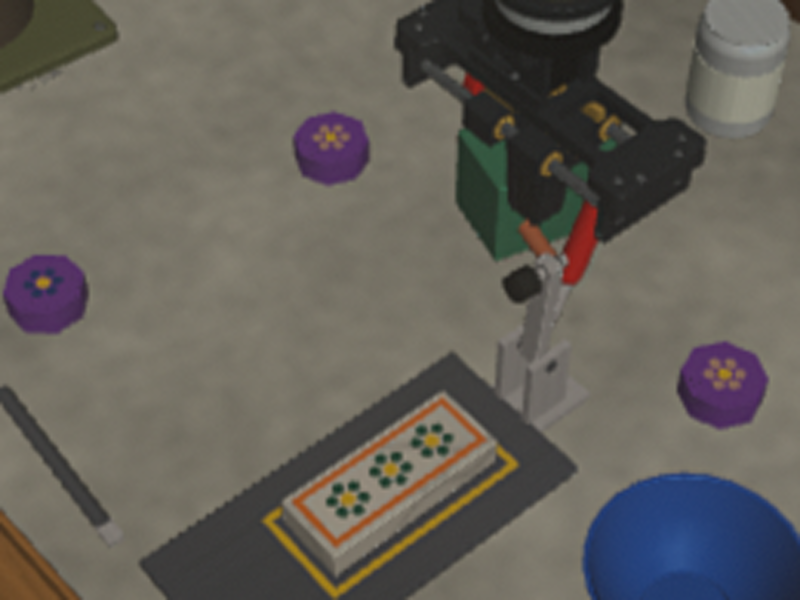

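The base lies on the bed inside the outline, with its centre flower at (326.8,302.4). The closed fingers are just on the -y side of the red handle. Checking the placement in numbers.

Run:
```python
from h import *
f=lambda u,v,z: px2w('s8',200+u*.325,150+v*.325,z)
print(f(390,469,.032)); a,b=f(348,499,.032),f(432,439,.032); print(np.degrees(np.arctan2(*(b-a)[1::-1])))
print('outline corners',f(267,519,.008),f(335,592,.008),f(515,463,.008))
o=(f(267,519,.008)+f(515,463,.008))/2; print(o)
```

```text
[0.6174 0.0156 0.032 ]
94.58021196908872
outline corners [ 0.5883 -0.0638  0.008 ] [ 0.6597 -0.0586  0.008 ] [0.65   0.0961 0.008 ]
[0.61915 0.01615 0.008  ]
```

Emit:
{"method": "carry_out", "body": {"rows": [[[0.8, 0.2, 1], [0, 0, 0], 1], [[1.6, 0.2, 2.6], [0, 0, 0], 1], [[2.6, 0.2, 2.9], [0, 0, 0], 1], [[3.3, 0.2, 2.9], [0, 0, 0], 1], [[4.2, 0.2, 3.2], [0, 0, 0], 1], [[5.1, 0.2, 3.6], [0, 0, 0], 1], [[5.8, 0.2, 4.0], [0, 0, 0], 1], [[6.5, 0.2, 4.5], [0, 0, 0], 1], [[6.5, 0.2, 4.5], [0, 0, 0], 1]]}}

```text
clock: 23.7
tool_pos: [0.605, 0.1977, 0.1548]
eef_rot: [0.682, 0.732, -0.002, 0.001]
contact_force: [-2.8, -5.7, 5.0]
opening: 0.003
finger_force: 3.1
```

Run:
```python
from h import *
st(); clampc()
```

```text
{'clock': 23.7, 'q': [-0.051, 0.875, -0.649, 1.588, 0.637, 0.902, -0.865], 'tool_pos': [0.605, 0.198, 0.155], 'eef_rot': [0.682, 0.732, -0.002, 0.001], 'contact_force': [-2.795, -5.727, 4.951], 'opening': 0.003, 'finger_force': 3.115}
clamp frame mm [-0.5 59.2 96.8]
```

Reaction is (-5.7, +5.0) N, so the push is square to the handle. Continuing along the arc.

Emit:
{"method": "carry_out", "body": {"rows": [[[0.8, 0, 0.7], [0, 0, 0], 1], [[1.5, 0, 1.4], [0, 0, 0], 1], [[2.2, 0, 2.2], [0, 0, 0], 1], [[2.7, 0, 2.9], [0, 0, 0], 1], [[3.2, 0, 3.6], [0, 0, 0], 1], [[3.6, 0, 4.3], [0, 0, 0], 1], [[4.0, 0, 5.0], [0, 0, 0], 1], [[4.3, 0, 5.8], [0, 0, 0], 1], [[4.5, 0, 6.5], [0, 0, 0], 1], [[4.7, 0, 7.1], [0, 0, 0], 1], [[4.7, 0, 7.1], [0, 0, 0], 1]]}}

```text
clock: 24.8
tool_pos: [0.6014, 0.246, 0.0825]
eef_rot: [0.682, 0.732, -0.001, -0.0]
contact_force: [0.3, 0.3, -0.0]
opening: 0.002
finger_force: 0.0
```

Run:
```python
from h import *
st(); clampc(); snap('scene','s9'); a=cv2.imread('pics/s9.png')[150:345,200:460]; cv2.imwrite('pics/c13.png',cv2.resize(a,(800,600),interpolation=cv2.INTER_CUBIC))
```

```text
{'clock': 24.8, 'q': [-0.154, 0.979, -0.591, 1.583, 0.698, 0.802, -0.97], 'tool_pos': [0.601, 0.246, 0.083], 'eef_rot': [0.682, 0.732, -0.001, -0.0], 'contact_force': [0.34, 0.262, -0.015], 'opening': 0.002, 'finger_force': 0.0}
clamp frame mm [ -0.8 107.6  24.5]
```

View pics/c13.png

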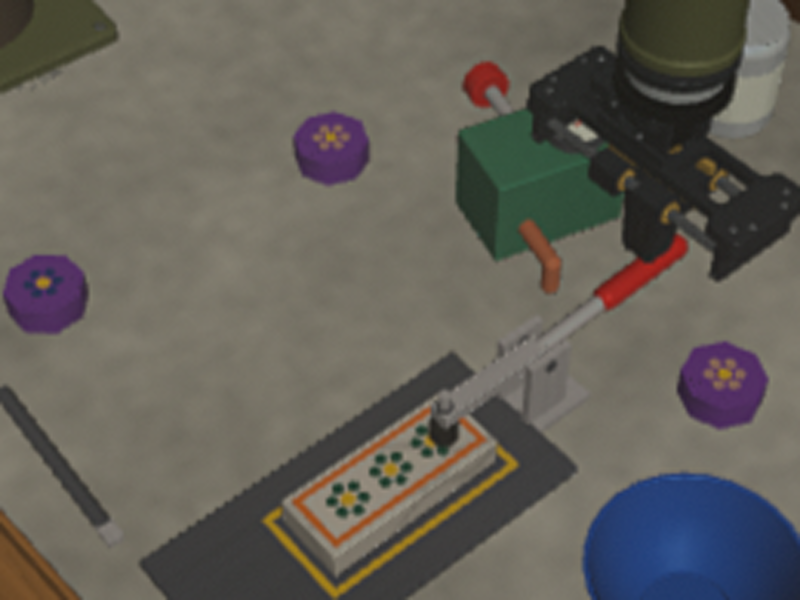

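The clamp is shut: the handle lies low, the pad is on the base at crop (443,430), and the knob is still out at (485,83). Moving up and across to the front of the knob.

Emit:
{"method": "carry_out", "body": {"rows": [[[0, 0, -4], [0, 0, 0], 1], [[0, 0, -9], [0, 0, 0], 1], [[0, 0, -14], [0, 0, 0], 1], [[0, 0, -14], [0, 0, 0], 1], [[0, 0, -14], [0, 0, 0], 1]]}}

```text
clock: 25.35
tool_pos: [0.6029, 0.246, 0.2255]
eef_rot: [0.682, 0.731, 0.002, 0.001]
contact_force: [-0.5, 0.3, -1.5]
opening: 0.009
finger_force: 0.0
```

Run:
```python
from h import *
st(); delta((.335,.287,.22),Rt=down(79.7))
```

```text
{'clock': 25.35, 'q': [-0.109, 0.811, -0.69, 1.483, 0.563, 1.049, -0.859], 'tool_pos': [0.603, 0.246, 0.226], 'eef_rot': [0.682, 0.731, 0.002, 0.001], 'contact_force': [-0.459, 0.307, -1.484], 'opening': 0.009, 'finger_force': 0.0}
shift cm [  5.96 -26.44   0.47]
rot deg [  0.2   0.1 -75.7]
```

Emit:
{"method": "carry_out", "body": {"rows": [[[6, -26.4, 0.2], [0, 0, -75.7], 1], [[6, -26.4, 0.2], [0, 0, -75.7], 1], [[6, -26.4, 0.2], [0, 0, -75.7], 1], [[6, -26.4, 0.2], [0, 0, -75.7], 1], [[6, -26.4, 0.2], [0, 0, -75.7], 1], [[6, -26.4, 0.2], [0, 0, -75.7], 1], [[6, -26.4, 0.2], [0, 0, -75.7], 1], [[6, -26.4, 0.2], [0, 0, -75.7], 1], [[6, -26.4, 0.2], [0, 0, -75.7], 1], [[6, -26.4, 0.2], [0, 0, -75.7], 1], [[6, -26.4, 0.2], [0, 0, -75.7], 1], [[6, -26.4, 0.2], [0, 0, -75.7], 1]]}}

```text
clock: 26.55
tool_pos: [0.3344, 0.2867, 0.2213]
eef_rot: [0.091, 0.996, -0.0, -0.0]
contact_force: [-0.2, 0.0, -0.7]
opening: 0.003
finger_force: 0.0
```

Run:
```python
from h import *
st(); delta((.335,.287,.04),Rt=down(79.7))
```

```text
{'clock': 26.55, 'q': [-0.164, 0.672, -1.058, 2.093, 0.8, 0.857, -0.316], 'tool_pos': [0.334, 0.287, 0.221], 'eef_rot': [0.091, 0.996, -0.0, -0.0], 'contact_force': [-0.2, 0.014, -0.744], 'opening': 0.003, 'finger_force': 0.0}
shift cm [-0.06  0.05 18.13]
rot deg [-0.  -0.  -0.1]
```

Emit:
{"method": "carry_out", "body": {"rows": [[[0, 0, 4], [0, 0, 0], 1], [[0, 0, 8], [0, 0, 0], 1], [[0, 0, 12], [0, 0, 0], 1], [[0, 0, 15], [0, 0, 0], 1], [[0, 0, 17], [0, 0, 0], 1], [[0, 0, 17.7], [0, 0, 0], 1], [[0, 0, 17.7], [0, 0, 0], 1], [[0, 0, 17.7], [0, 0, 0], 1]]}}

```text
clock: 27.35
tool_pos: [0.3346, 0.2873, 0.0449]
eef_rot: [0.09, 0.996, 0.0, 0.0]
contact_force: [-0.1, 0.3, -0.2]
opening: 0.004
finger_force: 0.0
```

Run:
```python
from h import *
st()
```

```text
{'clock': 27.35, 'q': [-0.379, 0.952, -0.729, 2.226, 1.407, 0.582, -0.841], 'tool_pos': [0.335, 0.287, 0.045], 'eef_rot': [0.09, 0.996, 0.0, 0.0], 'contact_force': [-0.096, 0.321, -0.225], 'opening': 0.004, 'finger_force': 0.0}
```

Emit:
{"method": "carry_out", "body": {"rows": [[[-1, 0, 0], [0, 0, 0], 1], [[-2, 0, 0], [0, 0, 0], 1], [[-2.6, 0, 0], [0, 0, 0], 1], [[-3.2, 0, 0], [0, 0, 0], 1], [[-3.7, 0, 0], [0, 0, 0], 1], [[-4.2, 0, 0], [0, 0, 0], 1], [[-4.6, 0, 0], [0, 0, 0], 1], [[-4.9, 0, 0], [0, 0, 0], 1], [[-4.9, 0, 0], [0, 0, 0], 1]]}}

```text
clock: 28.25
tool_pos: [0.3838, 0.2782, 0.0448]
eef_rot: [0.09, 0.996, 0.0, 0.001]
contact_force: [-0.4, -0.5, -0.2]
opening: 0.005
finger_force: 0.0
```

Run:
```python
from h import *
st()
```

```text
{'clock': 28.25, 'q': [-0.293, 0.962, -0.727, 2.13, 1.288, 0.605, -0.605], 'tool_pos': [0.384, 0.278, 0.045], 'eef_rot': [0.09, 0.996, 0.0, 0.001], 'contact_force': [-0.381, -0.536, -0.182], 'opening': 0.005, 'finger_force': 0.0}
```

Emit:
{"method": "carry_out", "body": {"rows": [[[-0.2, 0, 0], [0, 0, 0], 1], [[-0.4, 0, 0], [0, 0, 0], 1], [[-0.4, 0, 0], [0, 0, 0], 1]]}}

```text
clock: 28.55
tool_pos: [0.3852, 0.278, 0.0448]
eef_rot: [0.089, 0.996, 0.0, -0.001]
contact_force: [-4.8, 0.9, 1.0]
opening: 0.006
finger_force: 2.3
```

Force is rising against the end stop, so the knob is home. Backing off and looking.

Emit:
{"method": "carry_out", "body": {"rows": [[[1, 0, 0], [0, 0, 0], 1], [[4, 0, 0], [0, 0, 0], 1], [[5, 0, -3], [0, 0, 0], 1], [[5, 0, -8], [0, 0, 0], 1], [[5, 0, -13], [0, 0, 0], 1], [[5, 0, -18], [0, 0, 0], 1], [[5, 0, -20], [0, 0, 0], 1], [[5, 0, -20], [0, 0, 0], 1], [[5, 0, -20], [0, 0, 0], 1]]}}

```text
clock: 29.45
tool_pos: [0.338, 0.2859, 0.2445]
eef_rot: [0.09, 0.996, -0.0, 0.001]
contact_force: [0.7, 0.2, -0.6]
opening: 0.002
finger_force: 0.0
```

Run:
```python
from h import *
st(); snap('scene','s10'); a=cv2.imread('pics/s10.png')[135:435,100:500]; cv2.imwrite('pics/c14.png',cv2.resize(a,(800,600),interpolation=cv2.INTER_CUBIC))
```

```text
{'clock': 29.45, 'q': [-0.159, 0.618, -1.034, 2.059, 0.71, 0.872, -0.215], 'tool_pos': [0.338, 0.286, 0.244], 'eef_rot': [0.09, 0.996, -0.0, 0.001], 'contact_force': [0.718, 0.197, -0.619], 'opening': 0.002, 'finger_force': 0.0}
```

View pics/c14.png

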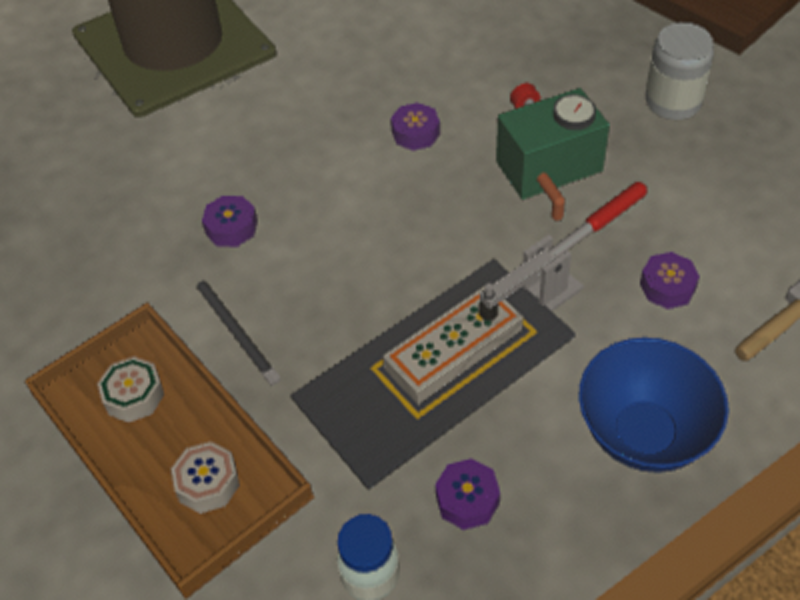

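The knob is at (362,183), its home pixel. The base is clamped in the outline, both weights are in the tray and the other things haven't moved. Handing in.

Run:
```python
from h import *
print(r.finish_job())
```

```text
the job is handed in; nothing more can be done
None
```

I handed the job in at about 29.5 s; the last picture shows the knob home, the base clamped in the outline, both paperweights in the tray, and the chisel, jar and tin where they were, but the hand-in gave no verdict.

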